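# Power a drone and hold its recessed reset button with a stylus

## Robot

A 6-joint arm with a two-finger parallel gripper is mounted at the origin on the work surface. World frame = base frame: x ahead of the robot, y to its left, z up, the work surface at z = 0. Lengths are in m, angles in rad, forces in N, time in s.
With the tool pointing down it reaches from about 0.375 to 0.925 m from the base axis. Payload 5.7 kg.
Tool frame: the origin (TCP) lies midway between the tips of the shut fingers; the grasp point (between the pads) lies 19 mm behind it; z points along the fingers, x is the direction in which the jaws open and shut, and the axes are right-handed (so a half turn about z gives the same grasp; the last joint's range is limited). The gripper opens to 88 mm and grips with 3 to 60 N. Pads are 20 mm wide; open, the fingers measure 115 mm over their backs; the gripper's body (75 mm by 178 mm) begins 61 mm behind the grasp point.
Start: joints at [-1.409, 0.359, 1.51, -0, 1.272, -0.115], TCP at [0.164, -0.577, 0.223] pointing down, gripper open.
Joint ranges: [-2.97, 2.97], [-1.01, 2.36], [0.21, 2.38], [-0.96, 4.11], [0.2, 2.71], [-2.98, 2.98]. Speed limits (rad/s): [2.39, 2.39, 3.14, 3.14, 3.14, 3.14].

## Interface

Orientations are given as a unit quaternion [x, y, z, w].
In Python, from bench import move_ptp, servo_line, goto_joints, move_gripper, sleep, inverse_kinematics, capture, PlanningError, close_job, spot_in, silhouettes, current_clock, current_joint_pos, current_qvel, current_joint_torque, current_position, current_orientation, current_force, current_torque, current_finger_gap gives the robot as it stands. Calls block until the motion is done:
- move_ptp(position, orientation): joint-space move of the TCP to a pose.
- servo_line(position, orientation=None, rate=0.15, contact_N=None): straight line of the TCP; orientation=None keeps the orientation; rate is the mean speed in m/s. With contact_N (N) it stops when the force on the tool has changed by that much, and returns True; else False.
- goto_joints(angles): joint-space move.
- move_gripper(opening): finger opening in m; the grip force is fixed at half the most; returns when the fingers have stopped.
- sleep(seconds).
- inverse_kinematics(position, orientation): joint angles nearest the present ones, or None.
- capture(name): name is "side" or "top" or "wrist"; returns a dict with "image" (400x640x3 uint8, blue, green, red), "range_z" (400x640 float32, m along the optical axis (not along the pixel's ray), 0 where there is no reading), "intrinsics" (3x3 intrinsics, pixels), "R" (3x3) and "t" (3): a world point X has camera coordinates R X + t. Camera axes: x right, y down, z forward; pixel columns grow to the right and rows downward; lengths in m; the calibration is good to about 2 mm. A picture is of the moment at which its call begins.
A pose or a line that the arm cannot do raises PlanningError and nothing moves.
- close_job(): hands the job in, once; it reports no verdict.
Trained networks look in the newest picture that a camera, given by its name, has taken for a name from the list of things; names that differ only in an ending like _2 or _b are one class to them, and where a whole thing is asked for, a point or a joint stands for the part that bears it (a point fixed in the world has none). Each returns a list of dicts, best first, with "conf" (0 to 1); they miss things now and then, are a little off and sometimes report something else, mostly with a low value. They report only what shows in the picture. A call takes as long as a camera call. They do not tell look-alikes from the thing itself.
- spot_in(camera, query): "xy" ([column, row] in pixels, amid what is visible of it).
- silhouettes(camera, query): "region" (400x640 bool, what is visible of it) and "xy" ([column, row] in pixels, amid what is visible of it).
Readings, each from a call of its own:
- current_clock(): time.
- current_joint_pos(): joint angles.
- current_qvel(): joint speeds.
- current_joint_torque(): joint torques, N m.
- current_position(): TCP position.
- current_orientation(): TCP orientation.
- current_force(): force on the tool from outside, world axes, zero at the start.
- current_torque(): the same for the moment, N m.
- current_finger_gap(): finger opening in m.
Only numpy, scipy, OpenCV 4.12 (cv2) and the standard library are available. Lean on these libraries where they do the work, as an engineer would, in place of code of your own. Each camera call takes 0.05 s, during which the arm holds its last target.

## Task

Lay the battery pack that fits the drone's open bay flat in that bay and let go of it; then take the stylus (the tool with the slim straight handle) from the wooden tool holder, reach its tip through the round hole in the controller housing and press the recessed reset button fully down. Finish while still gripping the stylus and holding the button down with it; leave all the other things on the bench where they are.

Things in the scene. Friction and masses are not known exactly. Their poses are not given: they have to be found in the camera images.
- drone: Plywood four-armed drone fixed on the bench, 56 mm high at its centre plate; origin on the bench under its centre, x towards the battery bay, z up. Four motors, 165 mm from the centre at 45 degrees to its x and y, reach 96 mm above the bench.
- bay (a point): Battery bay on the drone: centre of its floor, 56 mm above the bench. A grey open-topped tray, clear inside 42 mm along its x and 84 mm along its y, with 4 mm walls 12 mm high; z up. It is 50 mm from the drone's centre along +x; the controller housing's near face is 73 mm from the bay's centre along -x.
- aperture (a point): Centre of the round hole (16 mm diameter) in the 4 mm lid of the controller housing, at the lid's top face, 104 mm above the bench. The housing is a grey box 64 x 64 mm, 48 mm tall, 105 mm from the bay along -x; axes as the bay's, z up. The button lies straight below: a disc 20 mm wide, its top 26 mm below the lid's top face when released.
- button (a joint): Reset button inside the housing: 0 released, grows as it is pressed straight down, 0.006 m fully down (at its stop). Its spring needs about 1.7 N to start and about 5 N fully down, and pushes it back up when released.
- pack_center (a point): Centre of the battery pack that fits the bay: a dark brick with a grey band, 34 mm (its x) by 76 mm (its y) by 36 mm high, 0.13 to 0.25 kg, lying flat on the bench, the centre 18 mm above its underside. Either way round will do in the bay.
- big_pack_center (a point): Centre of a larger pack of the same look, 50 mm (its x) by 104 mm (its y) by 36 mm high. It does not fit; leave it.
- stylus_center (a point): Centre of the stylus's handle. It stands upright, tip down, in the tool holder: a slim straight round wooden handle 18 mm wide and 80 mm long, whose flat lower end rests on the holder's top, and below it a steel rod 6 mm thick, 55 mm long. z runs from tip to handle end (up in the holder); the tip is 95 mm below this point. About 50 g.
- stylus_tip (a point): The tip of the stylus (end of its steel rod), 95 mm from the handle's centre.
- holder: Wooden tool holder fixed on the bench: a block 176 mm (its x) by 50 mm (its y), 60 mm high, with three upright holes of 10 mm diameter in a row along its x, 58 mm apart, the middle one at its centre. Origin: centre of its underside. The stylus, the awl and the stubby driver stand in the holes in any order.
- awl_center (a point): Middle of the round ball-like wooden handle (38 mm wide, 49 mm tall) of an awl standing in the tool holder, 85 mm above its tip. Leave it.
- stub_driver_center (a point): Middle of the short fat wooden handle (32 mm wide, 32 mm tall) of a stubby driver standing in the tool holder, 71 mm above its tip. Leave it.
- jar: Glass jar with a metal lid, 64 mm wide and 85 mm tall; origin under its centre. Bystander.
- tape: Dark ring-shaped roll of tape lying flat, 70 mm wide, 22 mm high; origin under its centre. Bystander.
- spare_motor: Spare drone motor standing on its foot, 36 mm wide, 45 mm tall with its shaft; origin under its centre. Bystander.
- pliers: Pliers with yellow handles lying flat, about 150 mm long and 12 mm high; origin under the pivot, jaws towards +x. Bystander.
- marker: Yellow marker pen lying flat, 130 mm long (along its x), 14 mm thick; origin under its centre. Bystander.
Not all that is in view belongs to the job. Leave any pink look-alike of the part that bears stylus_center alone. Leave any purple or red look-alike of the part that bears pack_center alone.

How it is judged:
By the outcome, as a careful person would: the job done as asked, in the order asked, and still so for the second after the job is handed in, while the arm keeps its last pose, push and grip.
It also fails if it takes over 58 s, if anything falls off the work surface, if the arm or the gripper's body presses on something with over 40 N, if the wrist force passes 120 N, or if a joint passes its speed limit or range.

## Working session

There is one attempt and no reset: what is moved stays moved. The work goes in short steps, each a Python script; the robot and the scene stay as the last script left them, time stands still between calls to the robot, and variables do not carry over. Pictures are saved under pics/ and viewed, and the job is handed in when it is done.

```bash
ls; mkdir -p pics
python3 - <<'E'
from bench import *
import cv2
for n in("top","side","wrist"):
    c=capture(n); cv2.imwrite(f"pics/{n}0.png",c["image"]); print(n,c["intrinsics"].tolist(),c["R"].round(3).tolist(),c["t"].round(3).tolist())
print(current_clock(),current_force(),current_finger_gap(),current_orientation())
E
```

```text
pics
top [[368.4545353297689, 0.0, 325.1932645422025], [0.0, 368.4545353297689, 193.58729450339538], [0.0, 0.0, 1.0]] [[-0.03, -1.0, 0.003], [-0.978, 0.029, -0.207], [0.207, -0.009, -0.978]] [0.086, 0.505, 1.007]
side [[509.3734530455922, 0.0, 330.25462299509303], [0.0, 509.3734530455922, 200.83811026843074], [0.0, 0.0, 1.0]] [[0.963, -0.27, -0.022], [-0.151, -0.467, -0.871], [0.225, 0.842, -0.491]] [-0.481, 0.187, 1.218]
wrist [[316.4743695936019, 0.0, 321.0372351352162], [0.0, 316.4743695936019, 205.85042406018545], [0.0, 0.0, 1.0]] [[0.273, -0.962, -0.002], [-0.923, -0.263, 0.28], [-0.27, -0.075, -0.96]] [-0.599, -0.035, 0.391]
0.15 [-0.03998574  0.11222088 -0.92825146] 0.08747176291834195 [ 7.97883190e-01 -6.02811658e-01 -5.19403478e-04 -4.99665043e-04]
```

View pics/top0.png

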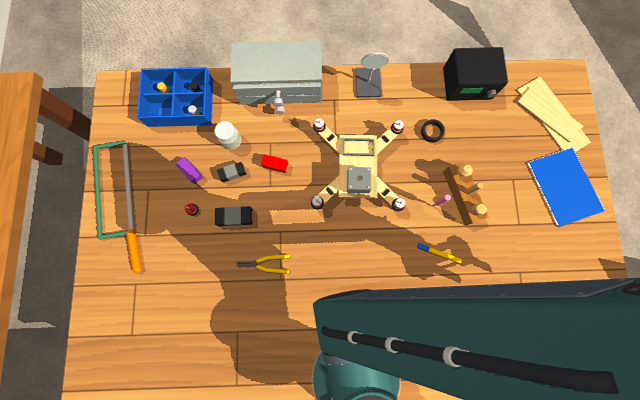

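View pics/side0.png

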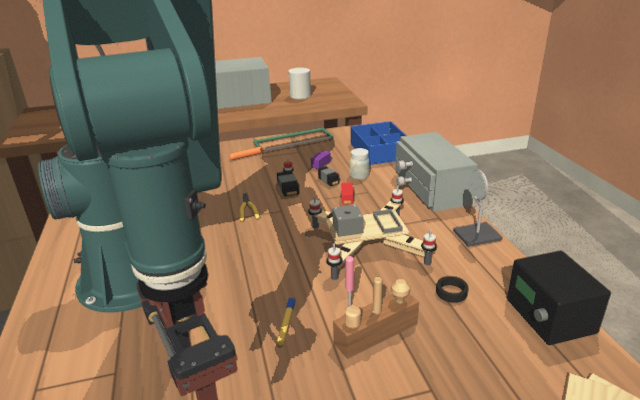

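View pics/wrist0.png

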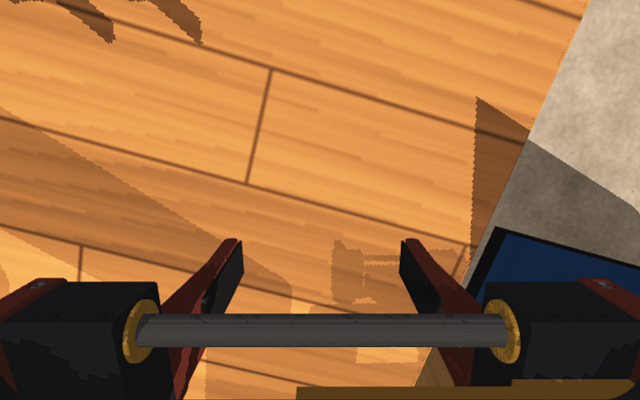

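The top view shows the small pack at (231,171), between a purple and a red look-alike. The drone is at about (358,165), with its bay at (358,146) and housing at (359,179). The holder is at about (465,190) with the stylus in the middle (475,186), and the pink decoy beside it at (443,199).

```bash
cat > h.py <<'E'
import numpy as np, cv2
from bench import *
def cloud(c):
    K=c["intrinsics"];z=c["range_z"];v,u=np.mgrid[:z.shape[0],:z.shape[1]]
    P=np.stack([(u-K[0,2])*z/K[0,0],(v-K[1,2])*z/K[1,1],z],-1)
    W=(P-c["t"])@c["R"]; W[z==0]=np.nan
    return W
def down(yaw):  # tool x axis at angle yaw in world, z down
    from scipy.spatial.transform import Rotation as Ro
    x=np.array([np.cos(yaw),np.sin(yaw),0]);z=np.array([0,0,-1.]);y=np.cross(z,x)
    return Ro.from_matrix(np.stack([x,y,z],1)).as_quat()
def proj(c,X):
    p=c["R"]@np.asarray(X)+c["t"];q=c["intrinsics"]@p;return q[:2]/q[2]
E
python3 - <<'E'
from h import *
for n in("top","side"):
    c=capture(n);W=cloud(c);np.save(f"{n}W.npy",W)
    for q in("pack_center","big_pack_center","stylus_center","awl_center","stub_driver_center","drone","holder","button","jar","tape"):
        for d in silhouettes(n,q)[:3]:
            m=d["region"]&~np.isnan(W[...,0]); P=W[m]
            if len(P)<3: continue
            top=P[P[:,2]>np.percentile(P[:,2],95)-.008]
            print(n,q,round(d["conf"],2),np.round(d["xy"]),m.sum(),"med",np.median(P,0).round(3),"topmean",((top.min(0)+top.max(0))/2).round(3),"zmax",P[:,2].max().round(3))
E
```

```text
top pack_center 0.7 [275. 165.] 346 med [0.608 0.217 0.035] topmean [0.612 0.22  0.037] zmax 0.043
top pack_center 0.66 [234. 168.] 419 med [0.587 0.345 0.034] topmean [0.59  0.347 0.036] zmax 0.041
top pack_center 0.63 [190. 172.] 376 med [0.594 0.473 0.035] topmean [0.597 0.475 0.037] zmax 0.043
top big_pack_center 0.54 [358. 170.] 4034 med [ 0.584 -0.025  0.055] topmean [ 0.595 -0.029  0.102] zmax 0.108
top stylus_center 0.42 [442. 200.] 111 med [ 0.47  -0.248  0.104] topmean [ 0.472 -0.251  0.133] zmax 0.138
top stylus_center 0.4 [473. 190.] 120 med [ 0.499 -0.335  0.108] topmean [ 0.501 -0.339  0.137] zmax 0.142
top stylus_center 0.2 [356. 167.] 3905 med [ 0.582 -0.027  0.055] topmean [ 0.595 -0.029  0.102] zmax 0.108
top awl_center 0.45 [466. 170.] 177 med [ 0.554 -0.32   0.1  ] topmean [ 0.554 -0.322  0.107] zmax 0.112
top stub_driver_center 0.42 [480. 205.] 133 med [ 0.444 -0.352  0.089] topmean [ 0.445 -0.356  0.09 ] zmax 0.095
top stub_driver_center 0.28 [438. 252.] 201 med [ 0.334 -0.247  0.013] topmean [ 0.332 -0.253  0.013] zmax 0.017
top drone 0.76 [357. 164.] 3768 med 
[... 1723 characters left out ...]
side drone 0.72 [363. 230.] 4630 med [ 0.57  -0.059  0.057] topmean [ 0.519 -0.122  0.118] zmax 0.138
side drone 0.54 [401. 291.] 326 med [ 0.552 -0.336  0.099] topmean [ 0.556 -0.327  0.107] zmax 0.112
side holder 0.89 [377. 325.] 2885 med [ 0.492 -0.361  0.046] topmean [ 0.501 -0.349  0.06 ] zmax 0.065
side button 0.3 [352. 314.] 319 med [ 0.444 -0.369  0.087] topmean [ 0.445 -0.36   0.092] zmax 0.097
side button 0.18 [379. 295.] 307 med [ 0.499 -0.349  0.106] topmean [ 0.5   -0.346  0.138] zmax 0.143
side jar 0.91 [362. 165.] 539 med [0.692 0.334 0.054] topmean [0.698 0.351 0.085] zmax 0.09
side tape 0.97 [450. 291.] 646 med [ 0.706 -0.276  0.017] topmean [ 0.708 -0.273  0.022] zmax 0.027
```

View now.

```bash
cat > v.py <<'E'
from h import *
import sys
def look(name,tx,ty,yaw,z=0.27,back=0.03):
    # place TCP so target is slightly on camera side
    ty_axis=np.array([np.sin(yaw),-np.cos(yaw)])
    p=np.array([tx,ty])+ty_axis*back
    best=None
    move_ptp([p[0],p[1],z],down(yaw)); sleep(.15)
    c=capture("wrist");cv2.imwrite(f"pics/{name}.png",c["image"]);np.savez(f"{name}.npz",**c)
    print(name,current_clock(),current_joint_pos().round(2)); return c
E
python3 - <<'E'
from v import *
a=np.deg2rad(17.6)
c=look("hold1",0.49,-0.32,a-np.pi/2)
W=cloud(c)
for q in("stylus_center","holder"):
    for d in silhouettes("wrist",q)[:3]:
        P=W[d["region"]];P=P[~np.isnan(P[:,0])]
        t=P[P[:,2]>np.percentile(P[:,2],95)-.006]
        print(q,d["conf"],d["xy"],((t.min(0)+t.max(0))/2).round(4),t.mean(0).round(4),len(t))
c=look("drone1",0.61,-0.025,-np.pi/2)
c=look("pack1",0.588,0.345,-np.pi/2)
W=cloud(c)
for d in silhouettes("wrist","pack_center")[:3]:
        P=W[d["region"]];P=P[~np.isnan(P[:,0])];t=P[(P[:,2]>.03)]
        print(d["conf"],d["xy"],t.mean(0).round(4),cv2.minAreaRect((t[:,:2]*1000).astype(np.float32)))
E
```

```text
hold1 2.9 [-0.74  0.27  1.52 -0.    1.35  0.52]
stylus_center 0.77 [344.6, 156.2] [ 0.5013 -0.3421  0.1384] [ 0.5017 -0.3419  0.1394] 280
stylus_center 0.68 [252.8, 154.9] [ 0.4722 -0.2543  0.1335] [ 0.4729 -0.2549  0.1343] 278
holder 0.62 [339.4, 141.3] [ 0.5012 -0.3428  0.0988] [ 0.5051 -0.3401  0.0614] 4422
drone1 4.4417 [-0.16  0.29  1.49 -0.    1.36  1.41]
pack1 6.025 [ 0.45  0.4   1.32 -0.    1.42  2.02]
0.97 [317.0, 149.9] [0.5907 0.3467 0.036 ] ((590.1224365234375, 346.9400634765625), (34.93504333496094, 75.91425323486328), 18.0953426361084)
0.61 [215.8, 144.3] [0.5993 0.4745 0.0359] ((598.2652587890625, 474.9473571777344), (75.8094253540039, 35.48088455200195), 41.43353271484375)
0.61 [422.5, 133.6] [0.6133 0.2194 0.0359] ((612.8134765625, 218.20968627929688), (76.10107421875, 34.89280319213867), 74.19258117675781)
```

```bash
python3 -c "
import cv2,numpy as np
cv2.imwrite('pics/cmb.png',cv2.resize(np.vstack([np.hstack([cv2.imread('pics/hold1.png'),cv2.imread('pics/drone1.png')]),np.hstack([cv2.imread('pics/pack1.png')]*2)]),(800,500)))"
```

```text
(no output)
```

View pics/cmb.png

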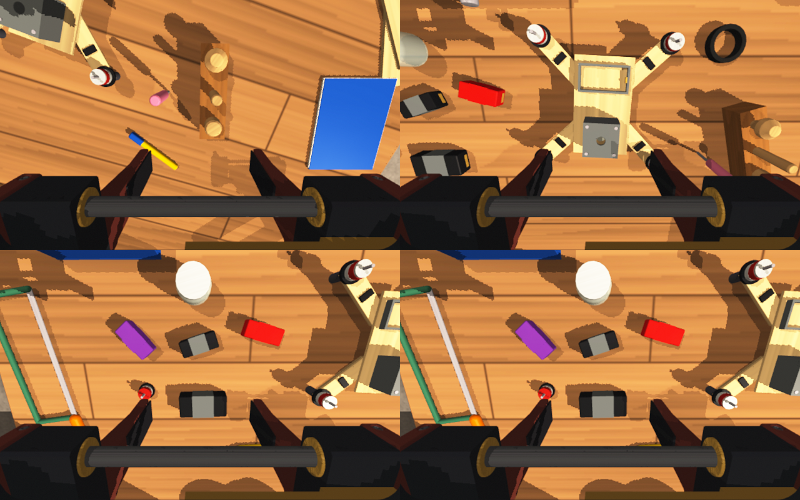

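Run:
```python
from h import *
c=dict(np.load("drone1.npz"));W=cloud(c)
z=W[...,2]
# housing lid
def rect(m): 
    n,l,s,_=cv2.connectedComponentsWithStats(m.astype(np.uint8));i=1+np.argmax(s[1:,4]);P=W[l==i]
    return P.mean(0).round(4),cv2.minAreaRect((P[:,:2]*1000).astype(np.float32)),len(P)
print("lid",rect((z>.097)&(z<.112)&(abs(W[...,1]+.025)<.06)))
print("walls",rect((z>.063)&(z<.075)&(W[...,0]>.56)&(abs(W[...,1]+.025)<.07)))
im=c["image"].copy()
for zz,n in((.104,"lid"),):
    pass
h=np.nan_to_num(z)
v=np.clip(h/0.12,0,1)*255
cv2.imwrite("pics/d_h.png",cv2.applyColorMap(v.astype(np.uint8),cv2.COLORMAP_JET))
```

```text
lid (array([ 0.5403, -0.027 ,  0.104 ]), ((538.5107421875, -26.96446990966797), (64.11799621582031, 64.93238830566406), 86.80172729492188), 3149)
walls (array([ 0.6437, -0.0335,  0.0678]), ((643.2890014648438, -32.50548553466797), (92.10441589355469, 50.03233337402344), 86.97616577148438), 989)
```

View pics/drone1.png

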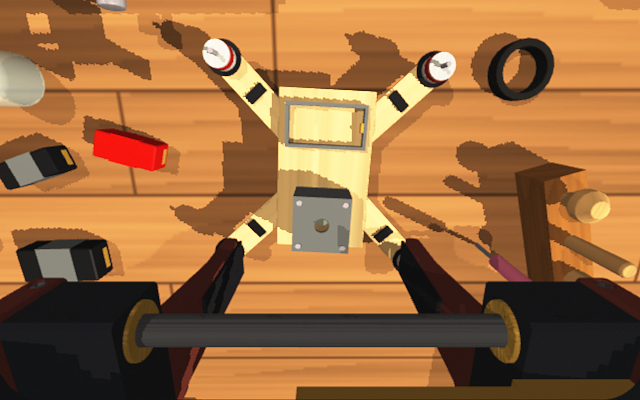

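View pics/d_h.png

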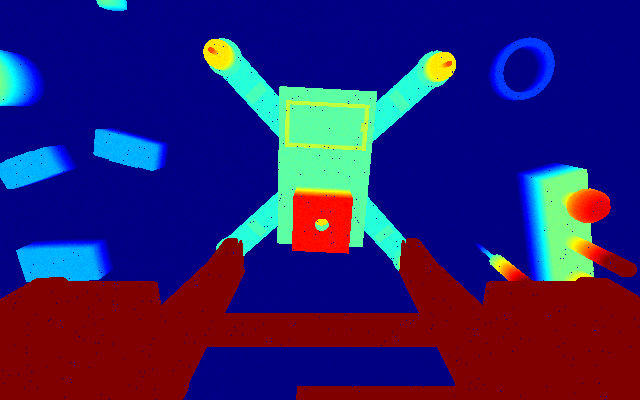

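The lid and bay rectangles agree with the given sizes. The bay is at (0.643,-0.0325) and the aperture at (0.5385,-0.027), with a yaw of -3° and a spacing of 105 mm. The dark pack measures 35x76 mm at (0.590,0.347). I'll pick it now.

```bash
python3 - <<'E'
from h import *
p=np.array([0.5902,0.3469]);q=down(np.deg2rad(18.1))
move_ptp([*p,0.14],q); move_gripper(0.065)
servo_line([*p,0.016],rate=0.12,contact_N=8)
print(current_position().round(4),current_force().round(2))
move_gripper(0.02); print("gap",current_finger_gap(),current_clock())
servo_line([*p,0.16],rate=0.2)
q2=down(np.deg2rad(-3.05))
print(current_force().round(2))
move_ptp([0.6433,-0.0325,0.16],q2); sleep(.2)
for n in("wrist","top","side"):
    c=capture(n);cv2.imwrite(f"pics/{n}2.png",c["image"]);np.savez(f"{n}2.npz",**c)
print(current_finger_gap(),current_clock(),current_position())
E
python3 -c "
import cv2,numpy as np
cv2.imwrite('pics/cmb2.png',np.vstack([cv2.resize(cv2.imread('pics/wrist2.png'),(480,300)),cv2.imread('pics/side2.png')[100:400,160:640]]))"
```

```text
[0.5909 0.3472 0.0168] [0.28 0.19 0.26]
gap 0.0337284004508107 10.075
[-1.16 -0.17 -3.2 ]
0.03392073035141787 12.7167 [ 0.64338169 -0.03182065  0.16001183]
```

View pics/cmb2.png

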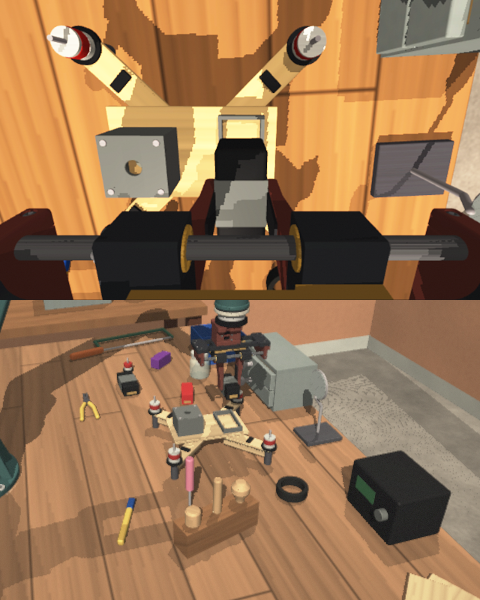

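Run:
```python
from h import *
c=dict(np.load("wrist2.npz"));W=cloud(c);z=W[...,2]
x,y=W[...,0],W[...,1]
m=(abs(z-.18)<.006)&(abs(x-.643)<.03)&(y>-.06)&(y<.06)
P=W[m];print("pack top",P.min(0).round(4),P.max(0).round(4),P.mean(0).round(4),np.percentile(P[:,2],[5,50,95]).round(4),len(P))
P=P[P[:,1]>P[:,1].max()-.03]
print(cv2.minAreaRect((P[:,:2]*1000).astype(np.float32)))
# edges: +y end midpoint in tool/bay frame
a=np.deg2rad(-3.05);R=np.array([[np.cos(a),np.sin(a)],[-np.sin(a),np.cos(a)]])
t=W[m][:,:2]-[.64338,-.03182];L=t@R.T;print("local",np.percentile(L,[1,99],axis=0).round(4))
m=(abs(z-.068)<.004)&(abs(x-.643)<.03)&(y>-.03);P=W[m];L=(P[:,:2]-[.6433,-.0325])@R.T
print("walls local",np.percentile(L,[1,99],axis=0).round(4),len(P))
m=(abs(z-.104)<.004)&(x<.59)&(x>.49)&(abs(y+.027)<.05);print("lid",cv2.minAreaRect((W[m][:,:2]*1000).astype(np.float32)))
c=dict(np.load("top2.npz"));W=cloud(c);z=W[...,2];x,y=W[...,0],W[...,1]
m=(abs(z-.068)<.006)&(abs(x-.643)<.03)&(y>-.09)&(y<.03);P=W[m];L=(P[:,:2]-[.6433,-.0325])@R.T
print("top walls",len(P),len(P) and np.percentile(L,[1,99],axis=0).round(4))
```

```text
pack top [ 0.618  -0.0563  0.174 ] [0.6695 0.0082 0.186 ] [ 0.6435 -0.0212  0.1798] [0.1781 0.1799 0.1811] 8546
((643.5950927734375, -6.8280439376831055), (29.985471725463867, 51.16355895996094), 89.97420501708984)
local [[-0.0221 -0.0216]
 [ 0.0212  0.039 ]]
walls local [[-0.0249  0.0205]
 [ 0.0248  0.0468]] 600
lid ((538.3823852539062, -26.415721893310547), (64.92530059814453, 65.09187316894531), 86.97499084472656)
top walls 0 0
```

Run:
```python
from h import *
p=[0.6433,-0.0327]
servo_line([*p,0.085],rate=0.15)
f0=current_force()
hit=servo_line([*p,0.0705],rate=0.04,contact_N=4); sleep(.1)
print(hit,current_position().round(4),(current_force()-f0).round(2),current_clock())
c=capture("wrist");cv2.imwrite("pics/w3.png",c["image"])
```

```text
True [ 0.6441 -0.0328  0.0719] [-0.64  0.12  7.02] 13.8417
```

View pics/w3.png

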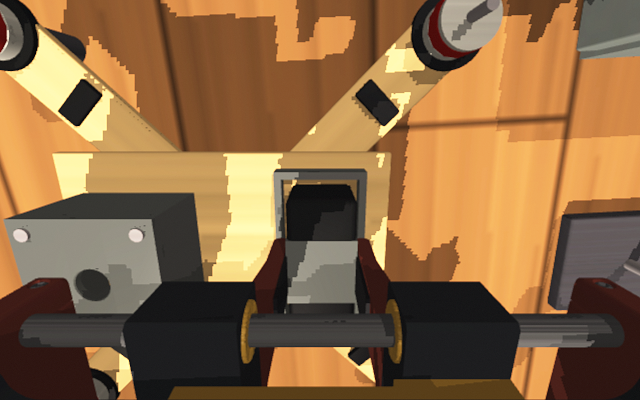

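It is seated at the expected height and inside the walls. I'll release it, check, and go to the stylus.

```bash
python3 - <<'E'
from h import *
move_gripper(0.055)
servo_line([0.6433,-0.0327,0.19],rate=0.2)
q=down(np.deg2rad(17.4-90)); p=[0.5013,-0.342]
move_ptp([*p,0.20],q)
sleep(.1)
for n in("wrist","top"):
    c=capture(n);cv2.imwrite(f"pics/{n}4.png",c["image"]);np.savez(f"{n}4.npz",**c)
    if n=="top":
        W=cloud(c);z=W[...,2];x,y=W[...,0],W[...,1]
        m=(abs(z-.092)<.008)&(abs(x-.643)<.04)&(abs(y+.032)<.06);P=W[m];print("pack",P.mean(0).round(4),np.percentile(P[:,2],[5,95]),cv2.minAreaRect((P[:,:2]*1000).astype(np.float32)))
print(current_clock(),current_force(),current_joint_pos().round(2))
E
python3 -c "
import cv2,numpy as np
cv2.imwrite('pics/cmb4.png',np.vstack([cv2.resize(cv2.imread('pics/wrist4.png'),(480,300)),cv2.imread('pics/top4.png')[60:360,120:600]]))"
```

```text
pack [ 0.643  -0.0305  0.091 ] [0.0870121  0.09415906] ((644.2747192382812, -30.309043884277344), (74.59393310546875, 36.3158073425293), 86.51146697998047)
16.6583 [0.7197634  0.08743719 0.05395285] [-0.71  0.39  1.52  0.    1.23  0.55]
```

View pics/cmb4.png

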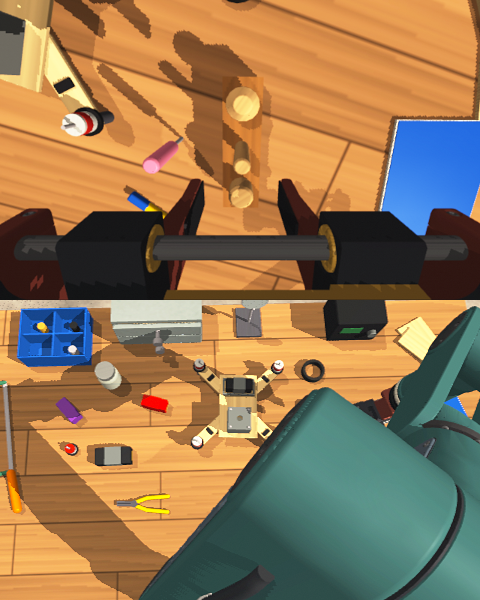

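The pack is flat in the bay with its top at 0.092. I'll refine the stylus position and then grip it.

```bash
python3 - <<'E'
from h import *
c=dict(np.load("wrist4.npz"));W=cloud(c);P=W.reshape(-1,3)
m=(abs(P[:,2]-.14)<.004)&(np.hypot(P[:,0]-.5013,P[:,1]+.342)<.02)
t=P[m];s=((t.min(0)+t.max(0))/2);print(len(t),t.mean(0).round(4),s.round(4))
p=t.mean(0)[:2] if len(t)>50 else np.array([.5013,-.342])
assert np.hypot(*(p-[.5013,-.342]))<.004
servo_line([*p,0.086],rate=0.12,contact_N=6)
print(current_position().round(4),current_force().round(2))
move_gripper(0.005);print("gap",current_finger_gap())
f=current_force()
servo_line([*p,0.22],rate=0.15); sleep(.2)
print(current_finger_gap(),current_clock(),current_position().round(4),current_force().round(2))
for n in("side","wrist"):
    c=capture(n);cv2.imwrite(f"pics/{n}5.png",c["image"]);np.savez(f"{n}5.npz",**c)
E
python3 -c "
import cv2,numpy as np
cv2.imwrite('pics/cmb5.png',np.vstack([cv2.resize(cv2.imread('pics/wrist5.png'),(480,300)),cv2.imread('pics/side5.png')[100:400,160:640]]))"
```

```text
410 [ 0.502  -0.3422  0.1394] [ 0.5011 -0.3423  0.139 ]
[ 0.5026 -0.3426  0.0867] [-0.47 -0.31 -0.28]
gap 0.017516775692280294
0.017405171287912056 19.6667 [ 0.5016 -0.3418  0.2189] [ 0.57  0.98 -1.59]
```

View pics/cmb5.png

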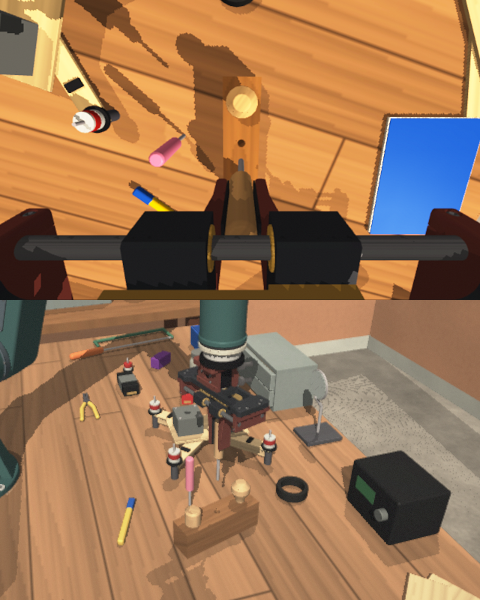

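```bash
cat > tip.py <<'E'
from h import *
def rod(c,p,ztip):
    W=cloud(c);P=W.reshape(-1,3);e=np.array([*p,0])
    m=(np.hypot(P[:,0]-p[0],P[:,1]-p[1])<.03)&(P[:,2]>ztip-.012)&(P[:,2]<ztip+.09)
    t=P[m]
    for a in np.arange(ztip-.012,ztip+.085,.01):
        s=t[(t[:,2]>=a)&(t[:,2]<a+.01)]
        if len(s): print(round(a+.005,3),len(s),(s.mean(0)-e)[:2].round(4))
E
python3 - <<'E'
from tip import *
p=[.5016,-.3418]
for n in("side5","wrist5"):
    print(n);rod(dict(np.load(n+".npz")),p,.137)
    c=dict(np.load(n+".npz"))
    C=-c["R"].T@c["t"];print("cam",C.round(3))
    print("tip px exp",proj(c,[*p,.137]),"handle low",proj(c,[*p,.192]))
c=dict(np.load("side5.npz"));u,v=proj(c,[.5016,-.3418,.15]).astype(int)
cv2.imwrite("pics/tipc.png",cv2.resize(c["image"][v-60:v+50,u-60:u+60],None,fx=5,fy=5,interpolation=cv2.INTER_NEAREST))
c=dict(np.load("wrist5.npz"))
cv2.imwrite("pics/tipw.png",cv2.resize(c["image"][180:300,250:400],None,fx=5,fy=5,interpolation=cv2.INTER_NEAREST))
E
```

```text
side5
0.14 7 [-0.0012 -0.0012]
0.15 14 [-0.0004 -0.0021]
0.16 12 [-0.0008 -0.0022]
0.17 12 [-0.0011 -0.0032]
0.18 13 [-0.0014 -0.0028]
0.19 9 [-0.0027 -0.0031]
0.2 45 [-0.0024 -0.0068]
0.21 40 [-0.003  -0.0062]
0.22 50 [-0.0048 -0.0071]
cam [ 0.217 -1.068  0.75 ]
tip px exp [377.59247197 280.08550472] handle low [378.29952847 256.62811307]
wrist5
0.14 17 [ 0.0012 -0.0004]
0.15 30 [ 0.0013 -0.0001]
0.16 33 [ 0.0014 -0.0003]
0.17 36 [ 0.0015 -0.0003]
0.18 9 [0.0015 0.0004]
0.19 18 [0.0059 0.0005]
0.2 154 [0.0059 0.0013]
0.21 185 [0.0058 0.0011]
0.22 344 [0.0075 0.0017]
cam [ 0.575 -0.32   0.381]
tip px exp [320.70924539 211.57087304] handle low [320.45764212 237.14680246]
```

View pics/tipc.png

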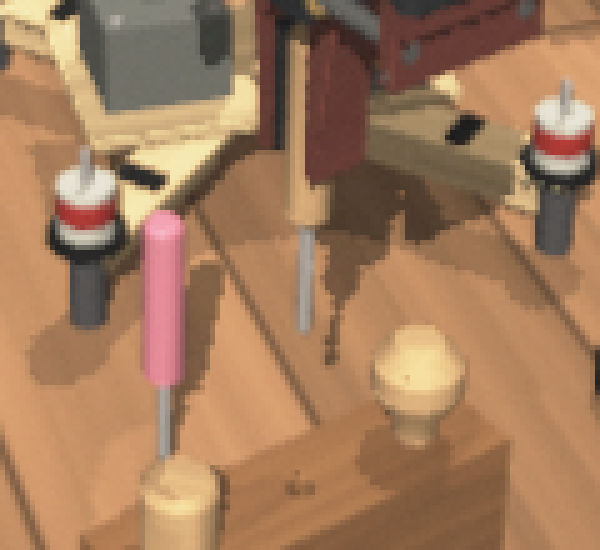

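View pics/tipw.png

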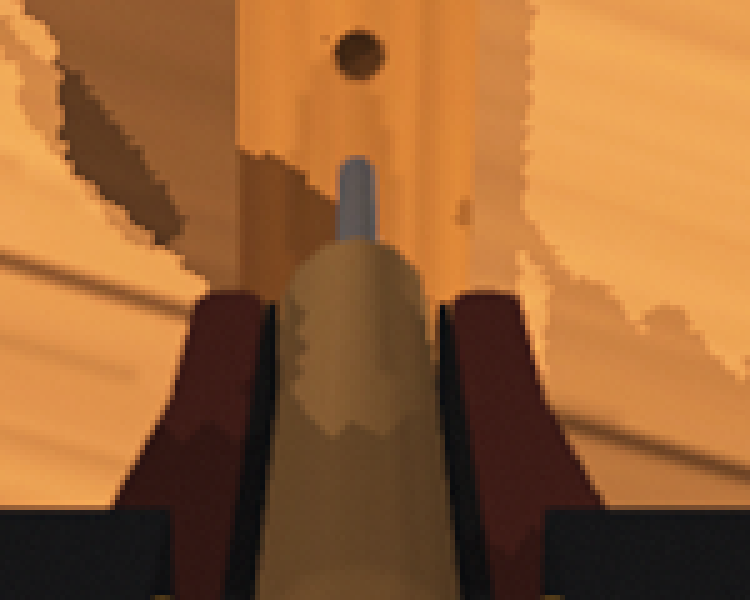

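The stylus hangs vertically, with its tip within about 1 mm of the TCP axis and 82 mm below it. I'll move over the aperture, insert and check.

Run:
```python
from tip import *
q=down(np.deg2rad(-72.6));p=[.5386,-.0265]
servo_line([.5016,-.3418,.245],rate=.15)
move_ptp([*p,.235],q); sleep(.1)
servo_line([*p,.197],rate=.1); sleep(.25)
pos=current_position();print(pos.round(4),current_force().round(2),current_clock())
for n in("side","wrist"):
    c=capture(n);cv2.imwrite(f"pics/{n}6.png",c["image"]);np.savez(f"{n}6.npz",**c)
    print(n);rod(c,pos[:2],.115)
    for X in([.5384,-.0267,.104],):
        print(proj(c,X),proj(c,[*pos[:2],pos[2]-.082]))
c=dict(np.load("side6.npz"));u,v=proj(c,[.5384,-.0267,.12]).astype(int)
a=cv2.resize(c["image"][v-40:v+40,u-40:u+40],(400,400),interpolation=cv2.INTER_NEAREST)
c=dict(np.load("wrist6.npz"));u,v=proj(c,[.5384,-.0267,.12]).astype(int)
b=cv2.resize(c["image"][v-60:v+60,u-60:u+60],(400,400),interpolation=cv2.INTER_NEAREST)
cv2.imwrite("pics/cmb6.png",np.hstack([a,b]))
```

```text
[ 0.5391 -0.0266  0.1977] [ 1.03  0.36 -0.11] 22.175
side
0.108 209 [-0.0008 -0.0006]
0.118 2 [0.0006 0.0003]
0.128 9 [-0.0003 -0.0022]
0.138 6 [ 0.0003 -0.0022]
0.148 7 [-0.0003 -0.0023]
0.158 9 [ 0.0001 -0.0024]
0.168 4 [-0.0005 -0.0039]
0.178 23 [-0.0022 -0.007 ]
0.188 24 [-0.0027 -0.0071]
0.198 31 [-0.0037 -0.0066]
[347.08559624 212.03515817] [347.31982007 207.90800012]
wrist
0.108 2972 [0.0031 0.001 ]
0.118 15 [ 0.0013 -0.    ]
0.128 31 [ 0.0012 -0.0002]
0.138 32 [ 0.0014 -0.0002]
0.148 38 [ 0.0014 -0.0001]
0.158 10 [ 0.0017 -0.0002]
0.168 11 [0.0054 0.0001]
0.178 156 [0.0058 0.0013]
0.188 181 [0.0057 0.0013]
0.198 329 [0.0073 0.0017]
[320.63453722 208.37690846] [320.73710231 211.67748998]
```

View pics/cmb6.png

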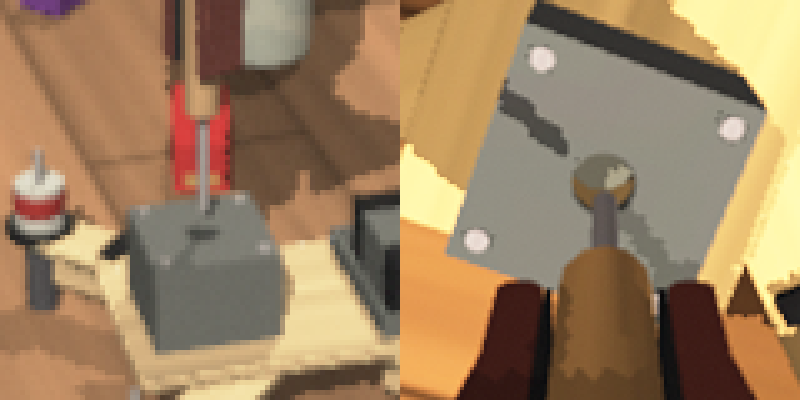

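The tip is aligned over the hole in both views, so I'll insert and press.

Run:
```python
from h import *
p=[.5386,-.0268]
h=servo_line([*p,.165],rate=.08,contact_N=4);sleep(.15)
print(h,current_position().round(4),current_force().round(2))
if not h:
    f0=current_force()
    for z in np.arange(.162,.143,-.002):
        servo_line([*p,z],rate=.03);sleep(.12)
        f=current_force()-f0;print(round(z,4),current_position().round(4)[2],f.round(2),round(current_finger_gap(),4))
        if f[2]>11: break
print(current_clock())
```

```text
False [ 0.5391 -0.0269  0.1655] [-0.45 -0.88 -0.52]
0.162 0.1621 [ 0.72  1.02 -0.59] 0.0176
0.16 0.1599 [0.77 0.3  0.89] 0.0171
0.158 0.1582 [-0.18  1.16  1.9 ] 0.0177
0.156 0.1561 [1.15 1.3  2.07] 0.0176
0.154 0.1541 [ 1.99 -0.02  4.45] 0.0176
0.152 0.1527 [0.21 0.48 9.83] 0.0175
0.15 0.1521 [-2.85  2.65 20.63] 0.0176
25.5417
```

Run:
```python
from h import *
servo_line([.5386,-.0268,.151],rate=.02)
for _ in range(3):
    sleep(.4);print(current_position().round(4),current_force().round(2),round(current_finger_gap(),4))
for n in("side","wrist"):
    c=capture(n);cv2.imwrite(f"pics/{n}7.png",c["image"])
print(current_clock())
a=cv2.imread("pics/side7.png");b=cv2.imread("pics/wrist7.png")
cv2.imwrite("pics/cmb7.png",np.hstack([cv2.resize(a[120:320,240:440],(400,400)),cv2.resize(b[100:300,220:420],(400,400))]))
```

```text
[ 0.5394 -0.0268  0.1523] [-0.68 -0.04 13.81] 0.0174
[ 0.5394 -0.0268  0.1523] [-0.24 -0.03 14.06] 0.0176
[ 0.5395 -0.0268  0.1523] [-0.58  0.22 15.18] 0.0171
27.0917
```

View pics/cmb7.png

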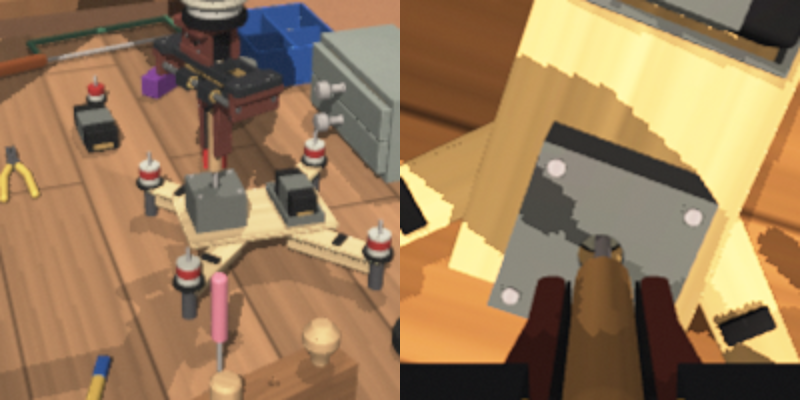

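```bash
python3 -c "
from bench import *
close_job();print(current_clock())"
```

```text
the job is handed in; nothing more can be done
the job is handed in; nothing more can be done
```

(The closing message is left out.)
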